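Close the fume filter's cover over its turn-staple and hold it down on the seal

ROBOT

A 6-joint arm with a two-finger parallel gripper is mounted at the origin on the work surface. World frame = base frame: x ahead of the robot, y to its left, z up, the work surface at z = 0. Lengths are in m, angles in rad, forces in N, time in s.
With the tool pointing down it reaches from about 0.425 to 0.95 m from the base axis. Payload 3.5 kg.
Tool frame: the origin (TCP) lies between the finger pads; the fingertips stand ahead of it and the grasp point (between the pads) lies 3 mm ahead of it (arm.nose_length is the z of the fingertips in the tool frame, in m); z points along the fingers, y is the line along which they close (so a half turn about z gives the same grasp; the last joint's range is limited). The gripper opens to 85 mm and grips with 20 to 120 N. Pads are 22 mm wide; open, the fingers measure 114 mm over their backs; the gripper's body (76 mm by 85 mm) begins 54 mm behind the grasp point. The pads swing forward as they close: fully open they stand 13 mm farther back than shut.
Start: joints at [-1.393, 0.286, 1.577, -0, 1.279, -0.15], TCP at [0.217, -0.639, 0.253] pointing down, gripper open.
Joint ranges: [-2.77, 2.77], [-0.9, 2.22], [0.21, 2.48], [-1.53, 4.67], [0.24, 2.81], [-2.84, 2.84]. Speed limits (rad/s): [2.79, 2.79, 3.14, 3.14, 3.14, 3.14].

INTERFACE

Orientations are given as [roll, pitch, yaw] about the fixed x, y, z axes, in that order (R = Rz(yaw) Ry(pitch) Rx(roll)).
In Python, from rig import arm gives the robot as it stands. The module is installed in compiled form; this text tells all that it offers.
- The arm moves only by the tool step_arm, never from a script. Its argument "series" is a list of rows, each a list of 7 numbers: the shift along the tool's x, y, z in m, then the turn, a rotation vector about the tool's x, y, z in degrees, then the opening in per cent of the stroke, from 0 (shut) to 100 (fully open). In form: [[tx, ty, tz, ax, ay, az, jaw], ...]. A call has exactly 8 rows; each row shifts and turns the commanded pose from where the row before left it, along the tool's axes as they then stand; what a row does not reach is not made up. A row lasts 1/8 s, in which the tool goes at most 62.5 mm and 10.7 degrees, less where a joint would pass 70% of its speed; a pose out of reach is approached as far as the arm can. A call with a gripper value outside its range is refused whole. The fingers move at their own pace and stop on an object; the grip force is fixed at half the most. Time passes only in rows, so rows that do not move let the fingers close, or fill a call up. It gives the time, the measured TCP pose, the force, the opening and the grip force at its end, in the units of the state.
- arm.state(): the state, without advancing time (a new reading comes with each control period).
- arm.snapshot(name): name is "scene" or "side" or "wrist"; returns the picture (400x640x3 uint8, red, green, blue); there is no depth.
- arm.camera_info(name): a dict with "K" (3x3 intrinsics, pixels), "eye" and "attitude" of the camera in the world; the wrist camera has in their place "tool_from_camera" (4x4, takes a point from camera to tool coordinates, whose origin is the TCP and whose axes are the flange's). Camera axes: x right, y up, looking along -z (the intrinsics and any distortion apply to the point x, -y, -z); pixel columns grow to the right and rows downward; lengths in m; the calibration is good to about 2 mm. The wrist camera is an equidistant fisheye: a pixel r from the principal point sees the ray r / f radians off the axis. A picture is of the moment at which its call begins: read the wrist's pose just before it. camera_info takes no time and is no camera call.
- arm.hand_in(): hands the job in; it is judged then, once.
Trained networks look in the newest picture that a camera, given by its name, has taken for a name from the list of things; names that differ only in an ending like _2 or _b are one class to them, and where a whole thing is asked for, a point or a joint stands for the part that bears it (a point fixed in the world has none). Each returns a list of dicts, best first, with "score" (0 to 1); they miss things now and then, are a little off and sometimes report something else, mostly with a low value. They report only what shows in the picture. A call takes as long as a camera call.
- arm.find_in(camera, target): "uv" ([column, row] in pixels, amid what is visible of it).
The state is a dict: "t": time; "joint_pos": joint angles; "joint_velocities": joint speeds; "joint_torque": joint torques, N m; "tool_pos": TCP position; "ee_rot": TCP orientation; "force": force on the tool from outside, world axes, zero at the start; "wrist_torque": the same for the moment, N m; "gripper_width": finger opening in m; "grip_force": force on a finger pad.
Only numpy, scipy, OpenCV 4.12 (cv2) and the standard library are available. Lean on these libraries where they do the work, as an engineer would, in place of code of your own. Each camera call takes 0.05 s, during which the arm holds its last target. There are 200 camera calls.

TASK

The bench fume filter has its new cartridge in and its hinged cover stands open. Turn the steel turn-staple on the front ledge until it lines up with the slot in the cover, swing the cover down over it, and press it gently but fully down against its springy seal; the cover is thin sheet, so do not lean hard on it. Finish while still holding the cover pressed home, with the staple standing up through the slot so that I can pin it, and leave the other things on the bench and on the filter where they are.

Things in the scene. Friction and masses are not known exactly. Their poses are not given: they have to be found in the camera images.
- filter_box: fume filter unit, a grey steel box fixed to the bench: 220 mm along its x (from -115 to +105), 360 mm along its y (-125 to +235), 130 mm high. Origin on the bench below the midpoint between staple (at x -75, y 0) and hinge axis (at x +75, along y, 134 mm up). x points from staple to hinge, y left, z up. Above y = +100 it is the fan compartment with two small things on its flat top
- staple (a joint): angle of the turn-staple about the vertical, rad: 0 = long side along the box's y, in line with the cover's slot; positive = counter-clockwise from above. It starts 0.8 to 1.4, turns stiffly (0.05 N m) between -0.45 and 1.6 and stays where it is left. The cover goes over it only within about 0.15 of 0
- staple_mid (a point): centre of the turn-staple: an upright flat steel eye 34 mm long, 8 mm thick, 24 mm tall, on a swivel in the box's front ledge (ledge 130 mm above the bench). The point is on its vertical axis, 13 mm above the ledge; its y axis runs along the long side and turns with it
- cover (a joint): opening angle of the cover, rad: 0 = metal to metal on the frame, 1.57 = upright. It starts 1.3 to 1.65 open; its stiff hinge (0.25 N m) keeps it where it is left. Let go, it lies on the seal at about 0.03 to 0.055; fully home is below 0.02. Over a staple out of line it stops at about 0.16
- hinge_mid (a point): middle of the cover's hinge axis, fixed to the box at (75, 0, 134) mm in its frame; axes as the box
- cover_press (a point): point on the cover's outer face (upper when closed), on its centre line 112 mm from the hinge: a good place to push. Flat aluminium plate 4 mm thick, 210 wide, reaching 178 mm from the hinge, with a 6 mm lip at the free edge. x points along the plate to the hinge, z out of the face. Pressed here, the seal gives over 6 mm: about 7 N gets it home, 10 N reaches metal, over 35 N dents it
- cover_slot (a point): centre of the slot in the cover, on the outer face 151 mm from the hinge axis: 16 mm by 46 mm, long side along the hinge. Closed, the staple stands about 19 mm up through it
- r_clip: bystander: steel R-shaped spring clip, 70 mm long, lying on the fan compartment's top; leave alone
- grease_tin: bystander: round steel tin, 60 mm across, 30 mm tall, on the fan compartment's top; leave alone
- pliers: bystander: steel pliers 190 mm long, on the bench at the box's right; leave alone
- die_a: bystander: steel forming die 90 x 75 x 23 mm, on the bench at the box's left; leave alone
- die_b: bystander: steel forming die 90 x 75 x 23 mm, far left on the bench; leave alone
- wire_brush: bystander: brush with a wooden handle, 220 mm long, far left on the bench; leave alone
- hammer: bystander: hammer, 270 mm long, far right on the bench; leave alone

How it is judged:
On the way, in this order (a step that is already met when the one before it is completed fails the run):
1. with the cover still up, the staple is turned in line with the slot (within 0.18 rad) (value of joint staple between -0.18 and 0.18 rad and value of joint cover above 0.6 rad), for 0.2 s.
2. the cover is brought down over the staple onto the seal (value of joint cover below 0.07 rad and value of joint staple between -0.2 and 0.2 rad), for 0.1 s.
At the end, for the whole second after the job is handed in: the cover is within 0.02 rad of the frame (3 mm at its front edge), the staple stands in line through its slot (within 0.2 rad) and is not itself gripped, and the robot still presses on the cover with more than 3 N, through the last second (value of joint cover below 0.02 rad and value of joint staple between -0.2 and 0.2 rad and contact force between any of the fingers, the arm and cover above 3 N and contact force between the fingers and staple below 1 N); the arm keeps its last pose, push and grip.
It fails at once if the cover is pushed with more than 35 N (contact force between any of the fingers, the arm and cover above 35 N).
It fails at once if a bystander is moved more than 30 mm (distance of any of r_clip, grease_tin, pliers, die_a, die_b, wire_brush, hammer from where it was at the start of the episode above 0.03 m).
It also fails if it takes over 58 s, if anything falls off the work surface, if the arm or the gripper's body presses on something with over 40 N, if the wrist force passes 120 N, or if a joint passes its speed limit or range.

## Working session

There is one attempt and no reset: what is moved stays moved. The work goes in short steps, Python scripts to look and compute and a tool call to move; the robot and the scene stay as the last step left them, time stands still between calls to the robot, and variables do not carry over. Pictures are saved under pics/ and viewed, at most 10 in all, crops included, and the job is handed in when it is done.

Besides the shell and the picture viewer there is one more tool, called after "Emit:" by a JSON object that holds its "method" and its "body". step_arm: Moves the arm, as the interface text tells. Its arguments: {"type":"object","properties":{"series":{"type":"array","items":{"type":"array","items":{"type":"number"}}}},"required":["series"]}

```bash
mkdir -p pics; python3 - <<'E'
from rig import arm
import cv2,numpy as np
np.set_printoptions(precision=4,suppress=True)
for c in ["scene","side"]:
    im=arm.snapshot(c); cv2.imwrite(f"pics/{c}0.png",im[...,::-1])
    i=arm.camera_info(c); print(c,i)
    for t in ["filter_box","staple","staple_mid","hinge_mid","cover","cover_press","cover_slot","r_clip","grease_tin","pliers","die_a"]:
        print(t,[(np.round(d["uv"],1).tolist(),round(d["score"],2)) for d in arm.find_in(c,t)[:2]])
print(arm.camera_info("wrist")); print(arm.nose_length); print(arm.state())
E
```

```text
scene {'K': array([[403.9216,   0.    , 317.8862],
       [  0.    , 403.9216, 195.9923],
       [  0.    ,   0.    ,   1.    ]]), 'eye': array([1.0767, 0.8306, 1.1136]), 'attitude': array([ 0.7781, -0.0028,  2.5693])}
filter_box [([324.6, 231.6], 0.94)]
staple [([342.5, 197.5], 0.61)]
staple_mid [([340.6, 198.0], 0.66), ([325.0, 229.7], 0.39)]
hinge_mid [([322.8, 228.4], 0.75)]
cover [([297.2, 190.4], 0.78)]
cover_press [([300.0, 190.7], 0.57)]
cover_slot [([301.4, 187.7], 0.94), ([323.5, 231.3], 0.44)]
r_clip [([441.2, 299.3], 0.46)]
grease_tin [([323.4, 249.9], 0.6)]
pliers [([340.3, 198.6], 0.71)]
die_a [([440.7, 297.7], 0.71), ([343.8, 310.7], 0.65)]
side {'K': array([[470.3359,   0.    , 315.8219],
       [  0.    , 470.3359, 199.1977],
       [  0.    ,   0.    ,   1.    ]]), 'eye': array([ 0.122 , -1.1564,  1.3154]), 'attitude': array([ 0.8081, -0.0202, -0.3303])}
filter_box [([317.5, 192.7], 0.69)]
staple [([297.7, 190.5], 0.45)]
staple_mid [([294.2, 187.8], 0.56)]
hinge_mid [([318.5, 193.8], 0.86)]
cover [([338.2, 163.4], 0.77)]
cover_press [([336.8, 166.7], 0.72), ([318.0,
[... 318 characters left out ...]
_camera': array([[ 0.    ,  0.9493,  0.3142,  0.0816],
       [ 1.    , -0.0001,  0.0002, -0.0005],
       [ 0.0003,  0.3142, -0.9493, -0.1221],
       [ 0.    ,  0.    ,  0.    ,  1.    ]])}
0.022
{'t': 1.2, 'joint_pos': array([-1.393 ,  0.2863,  1.5767,  0.    ,  1.2786, -0.15  ]), 'joint_velocities': array([-0.0002,  0.0013,  0.001 , -0.0021,  0.0007,  0.0011]), 'joint_torque': array([ -0.0006, -40.5971, -29.2937,  -0.0002,   0.0005,  -0.    ]), 'tool_pos': array([ 0.2173, -0.639 ,  0.2533]), 'ee_rot': array([ 3.1416, -0.    ,  0.3278]), 'force': array([-0.2386,  0.2013, -0.0441]), 'wrist_torque': array([-0.0251, -0.0159,  0.0325]), 'grip_force': 0.0, 'gripper_width': 0.08543249610649592}
```

```bash
python3 - <<'E'
import cv2
a=cv2.imread("pics/scene0.png")[110:330,200:500];b=cv2.imread("pics/side0.png")[90:280,210:450]
cv2.imwrite("pics/a.png",cv2.resize(a,(800,586),interpolation=cv2.INTER_CUBIC))
cv2.imwrite("pics/b.png",cv2.resize(b,None,fx=3,fy=3,interpolation=cv2.INTER_CUBIC))
E
```

```text
(no output)
```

View pics/a.png

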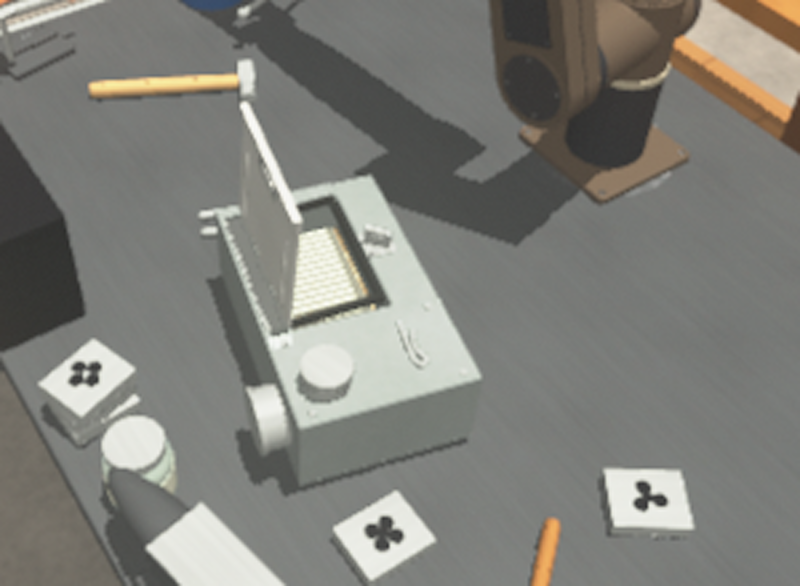

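View pics/b.png

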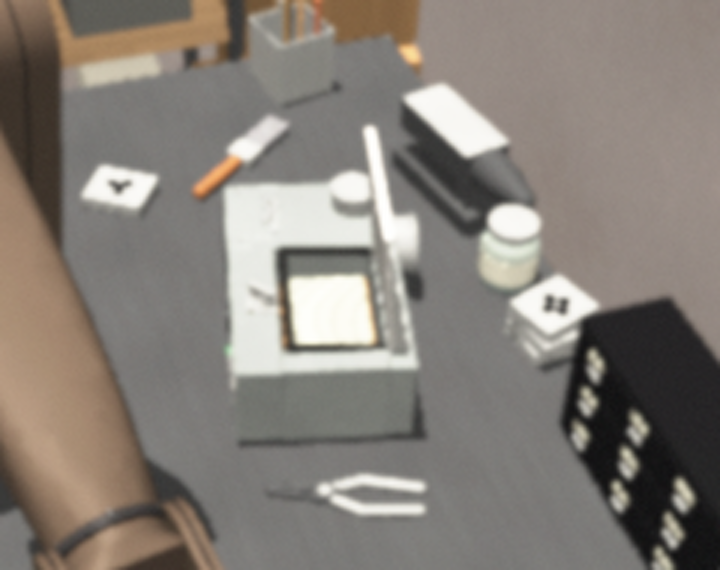

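```bash
cat > h.py <<'E'
import numpy as np
from rig import arm
from scipy.spatial.transform import Rotation as R
from scipy.optimize import least_squares
np.set_printoptions(precision=4,suppress=True)
def proj(c,P):
    i=arm.camera_info(c); q=R.from_euler('xyz',i['attitude']).inv().apply(np.atleast_2d(P)-i['eye'])
    K=i['K']; return np.c_[K[0,2]+K[0,0]*q[:,0]/-q[:,2],K[1,2]+K[1,1]*-q[:,1]/-q[:,2]]
def toolpose():
    s=arm.state(); return np.array(s['tool_pos']),R.from_euler('xyz',s['ee_rot'])
def projw(P,pose=None):
    p,r=pose or toolpose(); i=arm.camera_info('wrist'); T=i['tool_from_camera']
    q=(r.inv().apply(np.atleast_2d(P)-p)-T[:3,3])@T[:3,:3]
    v=np.c_[q[:,0],-q[:,1],-q[:,2]]; th=np.arctan2(np.hypot(v[:,0],v[:,1]),v[:,2]); n=np.hypot(v[:,0],v[:,1])
    K=i['K']; return np.c_[K[0,2],K[1,2]]+K[0,0]*(th/n)[:,None]*v[:,:2]
def box(b,P): return R.from_euler('z',b[2]).apply(np.atleast_2d(P))+[b[0],b[1],0]
def plate(b,op,d,y=0,up=0):  # point on the cover, d from hinge along it, up above axis plane
    return box(b,[[.075-d*np.cos(op)+up*np.sin(op),y,.134+d*np.sin(op)+up*np.cos(op)]])
E
cat > fit.py <<'E'
from h import *
A=np.array([[475,378,-115,235,130],[373,177,-115,-125,130],[218,213,105,-125,130],[467,438,-115,235,0],[300,487,105,235,0]],float)
B=np.array([[225,185,-115,235,130],[237,372,-115,-125,130],[415,362,105,-125,130],[240,442,-115,-125,0],[413,435,105,-125,0]],float)
ua=A[:,:2]*[300/800,220/586]+[200,110]; ub=B[:,:2]/3+[210,90]
ua=np.r_[ua,[[341.5,197.8]]];ub=np.r_[ub,[[296,189]]]
PA=np.r_[A[:,2:]/1e3,[[-.075,0,.143]]];PB=np.r_[B[:,2:]/1e3,[[-.075,0,.143]]]
f=lambda b:np.r_[proj('scene',box(b,PA))-ua,proj('side',box(b,PB))-ub].ravel()
s=least_squares(f,[.6,0,0],loss='soft_l1');print(s.x,f(s.x).reshape(-1,2))
b=s.x
# cover opening from find_in slot
u1=np.array([301.4,187.7]);u2=np.array([335.6,164.3])
for op in np.arange(1.2,1.75,.05): print(op,proj('scene',plate(b,op,.151))[0]-u1,proj('side',plate(b,op,.151))[0]-u2)
E
python3 fit.py
```

```text
[ 0.5702  0.061  -0.251 ] [[ 2.7076 -0.3016]
 [-0.9367 -1.5382]
 [-2.002  -1.6981]
 [ 1.1447  1.391 ]
 [-0.8656  1.847 ]
 [-0.5203  0.6848]
 [-0.5621 -0.5861]
 [-1.3756 -0.0178]
 [ 1.1462  0.6935]
 [-1.6339  1.1675]
 [-0.6002  0.7945]
 [ 1.1388 -1.9735]]
1.2 [ 12.3854 -12.1856] [-11.7213  -5.9863]
1.25 [ 10.1746 -12.3111] [-9.6913 -6.6234]
1.3 [  7.9158 -12.3424] [-7.6285 -7.1828]
1.35 [  5.6156 -12.2788] [-5.5389 -7.6627]
1.4000000000000001 [  3.2809 -12.1196] [-3.4287 -8.0616]
1.4500000000000002 [  0.9187 -11.8647] [-1.3041 -8.3781]
1.5000000000000002 [ -1.4639 -11.5144] [ 0.8285 -8.6114]
1.5500000000000003 [ -3.8594 -11.0693] [ 2.9628 -8.7607]
1.6000000000000003 [ -6.2603 -10.5303] [ 5.0925 -8.8256]
1.6500000000000004 [-8.659  -9.8988] [ 7.2113 -8.8061]
1.7000000000000004 [-11.048   -9.1763] [ 9.3128 -8.7022]
```

Emit:
{"method": "step_arm", "body": {"series": [[0.045, -0.03, -0.01, 0, 0, 0, 100], [0.045, -0.03, -0.01, 0, 0, 0, 100], [0.045, -0.03, -0.01, 0, 0, 0, 100], [0.045, -0.03, -0.01, 0, 0, 0, 100], [0.045, -0.03, -0.01, 0, 0, 0, 100], [0.045, -0.03, -0.01, 0, 0, 0, 100], [0.045, -0.03, 0, 0, 0, 0, 100], [0.045, -0.03, 0, 0, 0, 0, 100]]}}

```text
t: 2.2
tool_pos: [0.4819, -0.2944, 0.3139]
ee_rot: [3.14, -0.001, 0.328]
force: [0.5, -0.2, -0.5]
gripper_width: 0.0853
grip_force: 0.0
```

Emit:
{"method": "step_arm", "body": {"series": [[0.017, -0.044, 0.002, 0, 0, 0, 100], [0.017, -0.044, 0.002, 0, 0, 0, 100], [0.017, -0.044, 0.002, 0, 0, 0, 100], [0.017, -0.044, 0.002, 0, 0, 0, 100], [0.017, -0.044, 0.002, 0, 0, 0, 100], [0.017, -0.044, 0.002, 0, 0, 0, 100], [0.017, -0.044, 0.002, 0, 0, 0, 100], [0.017, -0.044, 0.002, 0, 0, 0, 100]]}}

```text
t: 3.2
tool_pos: [0.4962, 0.0827, 0.2976]
ee_rot: [3.141, -0.001, 0.328]
force: [-0.4, 0.4, 0.1]
gripper_width: 0.0857
grip_force: 0.0
```

Emit:
{"method": "step_arm", "body": {"series": [[0, 0, 0, 0, 0, -10.5, 100], [0, 0, 0, 0, 0, -10.5, 100], [0, 0, 0, 0, 0, -10.5, 100], [0, 0, 0, 0, 0, -10.5, 100], [0, 0, 0, 0, 0, -10.5, 100], [0, 0, 0, 0, 0, -10.5, 100], [0, 0, 0, 0, 0, -10.5, 100], [0, 0, 0, 0, 0, -10.5, 100]]}}

```text
t: 4.2
tool_pos: [0.4963, 0.0812, 0.2975]
ee_rot: [3.141, 0.0, 1.8]
force: [-0.3, -0.3, -0.1]
gripper_width: 0.085
grip_force: 0.0
```

```bash
cat > look.py <<'E'
from h import *
import cv2,sys
p=toolpose(); im=arm.snapshot('wrist'); cv2.imwrite(f"pics/{sys.argv[1]}.png",im[...,::-1])
s=arm.state(); print(s['t'],s['tool_pos'],s['ee_rot'],s['joint_pos'],s['force'])
for t in ["staple","staple_mid","cover_slot"]:
    print(t,[(np.round(d["uv"],1).tolist(),round(d["score"],2)) for d in arm.find_in('wrist',t)[:2]])
b=[.5702,.061,-.251]; print(projw(box(b,[[-.075,0,.143],[-.075,0,.13],[-.115,-.125,.13],[-.115,.1,.13]])))
E
python3 look.py w1
```

```text
4.25 [0.4963 0.0811 0.2975] [3.1413 0.0001 1.8038] [-0.04   -0.1337  1.9417  0.      1.3333 -0.2729] [-0.2162 -0.8768  0.4536]
staple [([313.2, 191.7], 0.89)]
staple_mid [([316.9, 189.9], 0.71)]
cover_slot [([511.9, 258.1], 0.96), ([417.2, 43.7], 0.46)]
[[315.0736 191.1561]
 [315.0704 187.3125]
 [231.9721 268.5042]
 [325.7309  75.0154]]
```

View pics/w1.png

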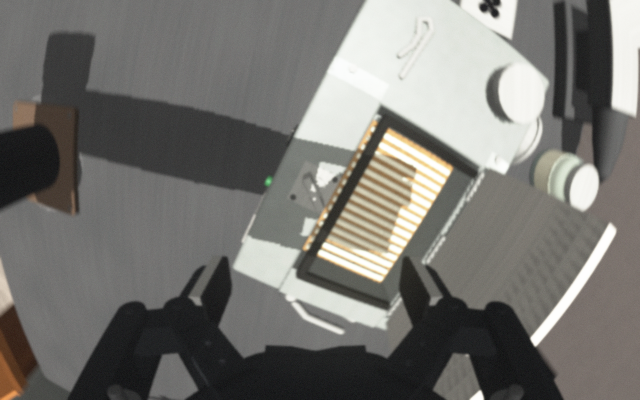

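```bash
python3 - <<'E'
import cv2
a=cv2.imread("pics/w1.png")[150:230,270:370]
cv2.imwrite("pics/w1c.png",cv2.resize(a,(700,560),interpolation=cv2.INTER_CUBIC))
E
```

```text
(no output)
```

View pics/w1c.png

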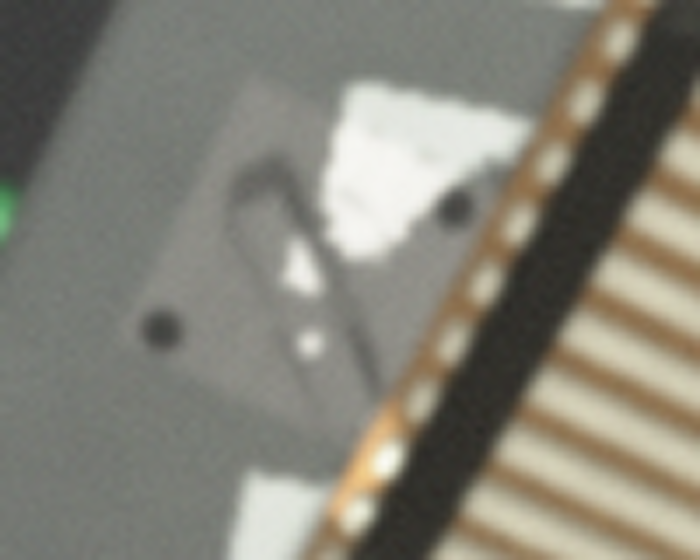

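```bash
cat > bp.py <<'E'
from h import *
def bpw(uv,z,pose=None):
    pose=pose or toolpose()
    return np.r_[least_squares(lambda q:(projw([q[0],q[1],z],pose)-uv).ravel(),[.5,.08]).x,z]
E
python3 - <<'E'
from bp import *
def c(u,v): return np.array([270+u/7-.43,150+v/7-.43])
for a,b in [((260,185),(345,410)),((235,230),(320,420)),((290,165),(380,385))]:
    A,B=bpw(c(*a),.155),bpw(c(*b),.155); d=A-B; phi=np.arctan2(d[1],d[0]); print(A,B,(A+B)/2,np.linalg.norm(d),phi, phi+.251-np.pi/2)
for a,b in [((130,150),(20,0))]: pass
# box yaw check: ledge/opening edge near (700,35)->(400,510)?
A,B=bpw(c(640,20),.13),bpw(c(325,540),.13); d=A-B; print("edge yaw",np.arctan2(d[1],d[0])-np.pi/2)
A,B=bpw([300,122],.13),bpw([247,236],.13)
print(projw(box([.5702,.061,-.251],[[-.115,.05,.13],[-.115,-.05,.13]])))
E
```

```text
[0.4865 0.0951 0.155 ] [0.5036 0.0682 0.155 ] [0.4951 0.0817 0.155 ] 0.031905100743414926 2.1357392159695845 0.8159428891746878
[0.4847 0.0887 0.155 ] [0.5008 0.0661 0.155 ] [0.4927 0.0774 0.155 ] 0.027719811577197977 2.1890385254247398 0.8692421986298431
[0.4897 0.0985 0.155 ] [0.5073 0.0725 0.155 ] [0.4985 0.0855 0.155 ] 0.031365295340178755 2.166910598852684 0.8471142720577873
edge yaw -0.2906962597960572
[[301.1152 122.5786]
 [257.3631 212.5862]]
```

Emit:
{"method": "step_arm", "body": {"series": [[0, 0, 0, 0, 0, -10.5, 100], [0, 0, 0, 0, 0, -10.5, 100], [0, 0, 0.035, 0, 0, 0, 100], [0, 0, 0.035, 0, 0, 0, 100], [0, 0, 0.03, 0, 0, 0, 60], [0, 0, 0.02, 0, 0, 0, 60], [0, 0, 0.01, 0, 0, 0, 60], [0, 0, 0.01, 0, 0, 0, 60]]}}

```text
t: 5.4
tool_pos: [0.4968, 0.0811, 0.1575]
ee_rot: [3.141, 0.001, 2.159]
force: [-1.3, -0.9, 0.3]
gripper_width: 0.051
grip_force: 0.3
```

Emit:
{"method": "step_arm", "body": {"series": [[0, 0, 0, 0, 0, 0, 30], [0, 0, 0, 0, 0, 0, 20], [0, 0, 0, 0, 0, 0, 0], [0, 0, 0, 0, 0, 0, 0], [0, 0, 0, 0, 0, 0, 0], [0, 0, 0, 0, 0, 0, 0], [0, 0, 0, 0, 0, 0, 0], [0, 0, 0, 0, 0, 0, 0]]}}

```text
t: 6.4
tool_pos: [0.4946, 0.0799, 0.1582]
ee_rot: [-3.135, -0.0, 2.162]
force: [-7.1, -4.6, 6.2]
gripper_width: 0.0068
grip_force: 60.0
```

Emit:
{"method": "step_arm", "body": {"series": [[0, -0.003, 0, 0, 0, 0, 0], [0, 0, 0, 0, 0, 7, 0], [0, 0, 0, 0, 0, 7, 0], [0, 0, 0, 0, 0, 7, 0], [0, 0, 0, 0, 0, 7, 0], [0, 0, 0, 0, 0, 7, 0], [0, 0, 0, 0, 0, 7, 0], [0, 0, 0, 0, 0, 6.5, 0]]}}

```text
t: 7.4
tool_pos: [0.4955, 0.08, 0.1582]
ee_rot: [3.136, -0.003, 1.31]
force: [4.8, 3.3, -1.0]
gripper_width: 0.0065
grip_force: 59.1
```

Emit:
{"method": "step_arm", "body": {"series": [[0, 0, 0, 0, 0, 0, 0], [0, 0, 0, 0, 0, 0, 0], [0, 0, 0, 0, 0, 0, 30], [0, 0, 0, 0, 0, 0, 60], [0, 0, 0, 0, 0, 0, 60], [0, 0, -0.04, 0, 0, 0, 60], [0, 0, -0.04, 0, 0, 0, 60], [0, 0, -0.04, 0, 0, 0, 100]]}}

```text
t: 8.4
tool_pos: [0.4934, 0.0794, 0.2783]
ee_rot: [-3.141, 0.001, 1.315]
force: [0.2, 0.4, 0.1]
gripper_width: 0.0678
grip_force: 0.0
```

```bash
python3 look.py w2; python3 -c "
import cv2
a=cv2.imread('pics/w2.png')[80:300,220:530]
cv2.imwrite('pics/w2c.png',cv2.resize(a,None,fx=2.5,fy=2.5,interpolation=cv2.INTER_CUBIC))"
```

```text
8.45 [0.4961 0.0793 0.2851] [ 3.1318 -0.0018  1.3147] [-0.0435 -0.1315  1.9622 -0.0004  1.3009  0.2127] [2.0066 0.8719 4.0269]
staple [([318.6, 191.7], 0.89)]
staple_mid [([319.0, 197.4], 0.85)]
cover_slot [([542.7, 198.5], 0.83), ([318.3, 193.2], 0.7)]
[[318.3068 194.7305]
 [318.1469 190.4638]
 [281.2564 302.0085]
 [271.0531  79.4451]]
```

View pics/w2c.png

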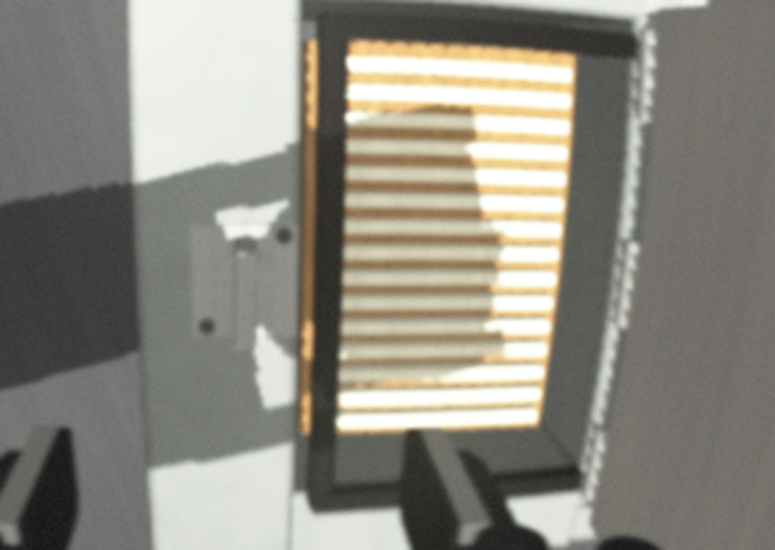

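Emit:
{"method": "step_arm", "body": {"series": [[0, 0, -0.04, 0, 0, 0, 0], [0, 0, -0.05, 0, 0, 0, 0], [0, 0, -0.005, 0, 0, 0, 0], [0, 0.045, 0, 0, 0, 0, 0], [0, 0.05, 0, 0, 0, 0, 0], [0, 0.05, 0, 0, 0, 0, 0], [0, 0.05, 0, 0, 0, 0, 0], [0, 0, 0, 0, 0, 0, 0]]}}

```text
t: 9.6
tool_pos: [0.6836, 0.0286, 0.3652]
ee_rot: [-3.132, 0.002, 1.312]
force: [-1.0, 0.7, -0.6]
gripper_width: 0.0001
grip_force: 0.0
```

```bash
cat > arc.py <<'E'
from h import *
import cv2
s=arm.state(); b=[.568,.061,-.255]
q=R.from_euler('z',-b[2]).apply(s['tool_pos']-[b[0],b[1],0]); print(s['t'],s['tool_pos'],s['ee_rot'],"in box",q)
for op in [1.6,1.5,1.45,1.4,1.3,1.2,1.1,1,.9,.8,.7,.6,.5,.4,.3,.2,.15,.1,.05,.02,0]:
    x=.075-.126*np.cos(op)+.004*np.sin(op)+.0145; z=.134+.126*np.sin(op)+.004*np.cos(op)+.022
    print(op,np.array([x,z]))
E
python3 arc.py; python3 - <<'E'
from h import *
import cv2
im=arm.snapshot('side')[90:280,210:450,::-1]
cv2.imwrite('pics/s2.png',cv2.resize(im,None,fx=3,fy=3,interpolation=cv2.INTER_CUBIC))
E
```

```text
9.6 [0.6836 0.0286 0.3652] [-3.1319  0.0018  1.3125] in box [ 0.1201 -0.0022  0.3652]
1.6 [0.0972 0.2818]
1.5 [0.0846 0.282 ]
1.45 [0.0783 0.2816]
1.4 [0.072  0.2808]
1.3 [0.0596 0.2785]
1.2 [0.0476 0.2749]
1.1 [0.0359 0.2701]
1 [0.0248 0.2642]
0.9 [0.0143 0.2572]
0.8 [0.0046 0.2492]
0.7 [-0.0043  0.2402]
0.6 [-0.0122  0.2304]
0.5 [-0.0192  0.2199]
0.4 [-0.025   0.2088]
0.3 [-0.0297  0.1971]
0.2 [-0.0332  0.185 ]
0.15 [-0.0345  0.1788]
0.1 [-0.0355  0.1726]
0.05 [-0.0361  0.1663]
0.02 [-0.0364  0.1625]
0 [-0.0365  0.16  ]
```

View pics/s2.png

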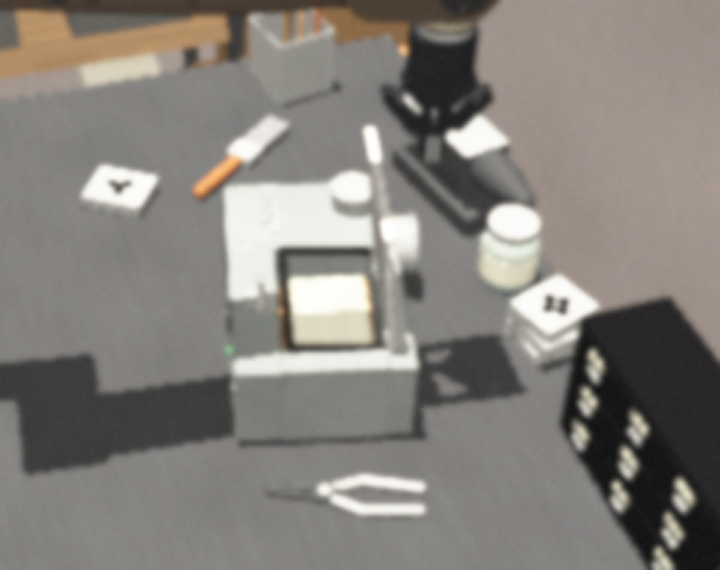

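Emit:
{"method": "step_arm", "body": {"series": [[0, 0, 0.045, 0, 0, 0, 0], [0, 0, 0.045, 0, 0, 0, 0], [0, 0, 0, 0, 0, 0, 0], [0, -0.015, 0, 0, 0, 0, 0], [0, -0.015, 0, 0, 0, 0, 0], [0, -0.01, 0, 0, 0, 0, 0], [0, -0.008, 0.002, 0, 0, 0, 0], [0, -0.012, 0.002, 0, 0, 0, 0]]}}

```text
t: 10.65
tool_pos: [0.6241, 0.0452, 0.2788]
ee_rot: [3.141, -0.0, 1.314]
force: [0.2, -0.1, -0.0]
gripper_width: -0.0001
grip_force: 0.0
```

Emit:
{"method": "step_arm", "body": {"series": [[0, -0.006, 0.002, 0, 0, 0, 0], [0, -0.006, 0.002, 0, 0, 0, 0], [0, -0.006, 0.002, 0, 0, 0, 0], [0, -0.006, 0.003, 0, 0, 0, 0], [0, -0.006, 0.003, 0, 0, 0, 0], [0, -0.005, 0.003, 0, 0, 0, 0], [0, 0, 0, 0, 0, 0, 0], [0, 0, 0, 0, 0, 0, 0]]}}

```text
t: 11.65
tool_pos: [0.5904, 0.0541, 0.263]
ee_rot: [-3.141, 0.0, 1.314]
force: [-0.2, -1.0, -0.1]
gripper_width: 0.0001
grip_force: 0.0
```

```bash
python3 arc.py|head -1; python3 - <<'E'
from h import *
import cv2
im=arm.snapshot('side')[90:280,210:450,::-1]
cv2.imwrite('pics/s3.png',cv2.resize(im,None,fx=3,fy=3,interpolation=cv2.INTER_CUBIC)); print(arm.state()['force'])
E
```

```text
11.65 [0.5904 0.0541 0.263 ] [-3.141   0.0001  1.314 ] in box [ 0.0234 -0.001   0.263 ]
[-0.3708 -0.7172  0.3527]
```

View pics/s3.png

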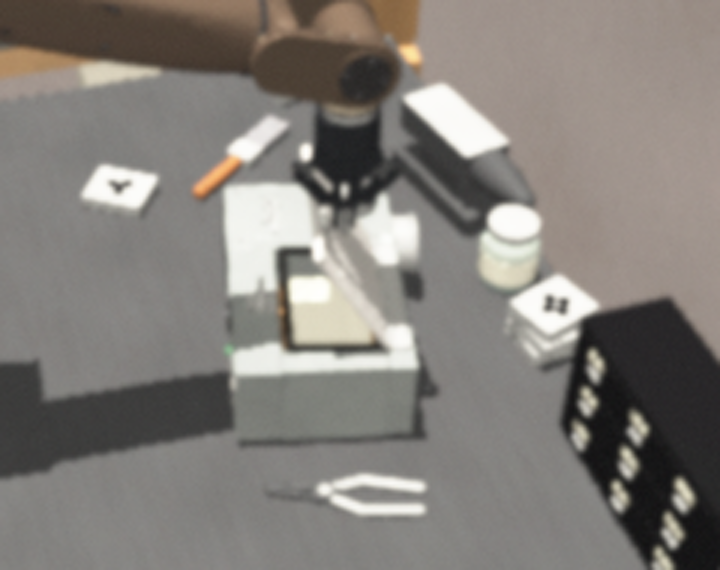

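Emit:
{"method": "step_arm", "body": {"series": [[0, -0.009, 0.006, 0, 0, 0, 0], [0, -0.01, 0.008, 0, 0, 0, 0], [0, -0.009, 0.009, 0, 0, 0, 0], [0, -0.008, 0.01, 0, 0, 0, 0], [0, -0.007, 0.0105, 0, 0, 0, 0], [0, -0.006, 0.011, 0, 0, 0, 0], [0, -0.005, 0.0115, 0, 0, 0, 0], [0, 0, 0, 0, 0, 0, 0]]}}

```text
t: 12.7
tool_pos: [0.5371, 0.0679, 0.1954]
ee_rot: [-3.138, 0.001, 1.314]
force: [-0.8, -0.6, 0.3]
gripper_width: -0.0002
grip_force: 0.0
```

Emit:
{"method": "step_arm", "body": {"series": [[0, -0.002, 0.006, 0, 0, 0, 0], [0, -0.001, 0.006, 0, 0, 0, 0], [0, -0.001, 0.005, 0, 0, 0, 0], [0, -0.001, 0.004, 0, 0, 0, 0], [0, 0, 0.003, 0, 0, 0, 0], [0, 0, 0, 0, 0, 0, 0], [0, 0, 0, 0, 0, 0, 0], [0, 0, 0, 0, 0, 0, 0]]}}

```text
t: 13.7
tool_pos: [0.5335, 0.069, 0.1734]
ee_rot: [3.141, -0.0, 1.314]
force: [0.2, 0.1, 0.0]
gripper_width: 0.0001
grip_force: 0.0
```

```bash
python3 arc.py|head -1; python3 - <<'E'
from h import *
import cv2
im=arm.snapshot('side')[90:280,210:450,::-1]
cv2.imwrite('pics/s4.png',cv2.resize(im,None,fx=3,fy=3,interpolation=cv2.INTER_CUBIC)); print(arm.state()['force'])
E
```

```text
13.7 [0.5335 0.069  0.1734] [ 3.1415 -0.      1.3138] in box [-0.0354 -0.0009  0.1734]
[0.2137 0.1689 0.3067]
```

View pics/s4.png

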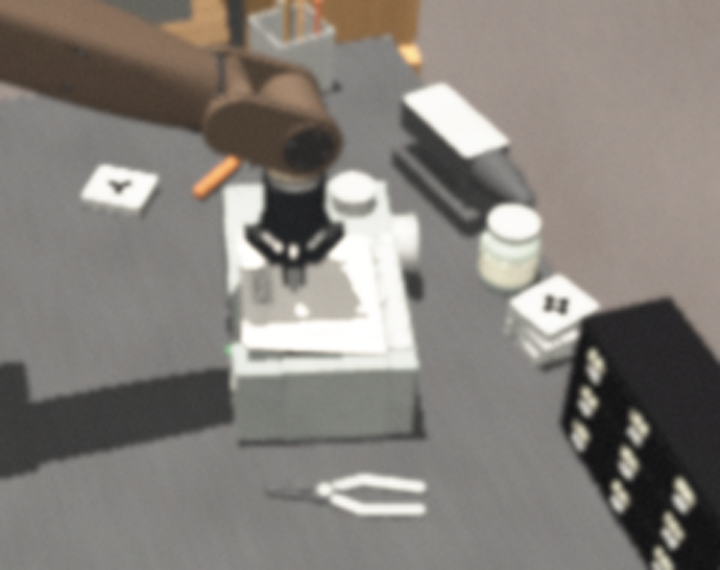

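Emit:
{"method": "step_arm", "body": {"series": [[0, 0, 0.001, 0, 0, 0, 0], [0, 0, 0.001, 0, 0, 0, 0], [0, 0, 0.001, 0, 0, 0, 0], [0, 0, 0.001, 0, 0, 0, 0], [0, 0, 0.001, 0, 0, 0, 0], [0, 0, 0.001, 0, 0, 0, 0], [0, 0, 0.001, 0, 0, 0, 0], [0, 0, 0, 0, 0, 0, 0]]}}

```text
t: 14.75
tool_pos: [0.5335, 0.069, 0.1662]
ee_rot: [3.141, 0.0, 1.314]
force: [0.3, -1.6, -0.2]
gripper_width: 0.0002
grip_force: 0.0
```

Emit:
{"method": "step_arm", "body": {"series": [[0, 0, 0.0005, 0, 0, 0, 0], [0, 0, 0.0005, 0, 0, 0, 0], [0, 0, 0.0005, 0, 0, 0, 0], [0, 0, 0.0005, 0, 0, 0, 0], [0, 0, 0.0005, 0, 0, 0, 0], [0, 0, 0.0005, 0, 0, 0, 0], [0, 0, 0, 0, 0, 0, 0], [0, 0, 0, 0, 0, 0, 0]]}}

```text
t: 15.75
tool_pos: [0.5334, 0.0691, 0.1634]
ee_rot: [-3.141, 0.0, 1.314]
force: [-2.2, -0.4, 2.8]
gripper_width: -0.0002
grip_force: 1.1
```

Emit:
{"method": "step_arm", "body": {"series": [[0, 0, 0.0005, 0, 0, 0, 0], [0, 0, 0.0005, 0, 0, 0, 0], [0, 0, 0.0005, 0, 0, 0, 0], [0, 0, 0.0005, 0, 0, 0, 0], [0, 0, 0, 0, 0, 0, 0], [0, 0, 0, 0, 0, 0, 0], [0, 0, 0, 0, 0, 0, 0], [0, 0, 0, 0, 0, 0, 0]]}}

```text
t: 16.75
tool_pos: [0.5334, 0.0691, 0.1613]
ee_rot: [-3.141, 0.0, 1.314]
force: [-3.5, 0.1, 4.8]
gripper_width: -0.0
grip_force: 2.5
```

```bash
python3 - <<'E'
from h import *
f=[]
for _ in range(8): arm.find_in('side','staple') if 0 else arm.snapshot('side'); s=arm.state(); f.append(s['force'])
print(np.mean(f,0),np.std(f,0),s['tool_pos'])
E
```

```text
[-3.897   0.414   5.0989] [0.3593 0.3002 0.3047] [0.5334 0.0691 0.1614]
```

Emit:
{"method": "step_arm", "body": {"series": [[0, -0.0003, 0.0005, 0, 0, 0, 0], [0, 0, 0.0005, 0, 0, 0, 0], [0, 0, 0.0005, 0, 0, 0, 0], [0, 0, 0, 0, 0, 0, 0], [0, 0, 0, 0, 0, 0, 0], [0, 0, 0, 0, 0, 0, 0], [0, 0, 0, 0, 0, 0, 0], [0, 0, 0, 0, 0, 0, 0]]}}

```text
t: 18.15
tool_pos: [0.5333, 0.0691, 0.1602]
ee_rot: [3.141, 0.0, 1.314]
force: [-3.1, 0.3, 5.9]
gripper_width: 0.0001
grip_force: 3.0
```

Emit:
{"method": "step_arm", "body": {"series": [[0, 0, 0.0005, 0, 0, 0, 0], [0, 0, 0.0005, 0, 0, 0, 0], [0, 0, 0.0005, 0, 0, 0, 0], [0, 0, 0.0005, 0, 0, 0, 0], [0, 0, 0, 0, 0, 0, 0], [0, 0, 0, 0, 0, 0, 0], [0, 0, 0, 0, 0, 0, 0], [0, 0, 0, 0, 0, 0, 0]]}}

```text
t: 19.15
tool_pos: [0.5333, 0.0691, 0.1587]
ee_rot: [-3.142, 0.0, 1.314]
force: [-4.8, -0.0, 8.3]
gripper_width: 0.0003
grip_force: 4.1
```

Emit:
{"method": "step_arm", "body": {"series": [[0, -0.0003, 0.0005, 0, 0, 0, 0], [0, 0, 0.0005, 0, 0, 0, 0], [0, 0, 0.0005, 0, 0, 0, 0], [0, 0, 0.0005, 0, 0, 0, 0], [0, 0, 0, 0, 0, 0, 0], [0, 0, 0, 0, 0, 0, 0], [0, 0, 0, 0, 0, 0, 0], [0, 0, 0, 0, 0, 0, 0]]}}

```text
t: 20.15
tool_pos: [0.5333, 0.0691, 0.158]
ee_rot: [3.141, 0.0, 1.314]
force: [-6.1, 0.1, 12.1]
gripper_width: -0.0001
grip_force: 6.6
```

```bash
python3 - <<'E'
from h import *
import cv2
b=[.568,.061,-.255]
P=box(b,[[-.075,0,.155]])
im=arm.snapshot('wrist'); w=cv2.resize(im[40:240,200:440],None,fx=2.5,fy=2.5,interpolation=cv2.INTER_CUBIC)[:500]
s=cv2.resize(arm.snapshot('side')[150:240,270:360],(200,200),interpolation=cv2.INTER_CUBIC)
pad=np.zeros((w.shape[0],200,3),np.uint8); pad[:200]=s
cv2.imwrite('pics/f.png',np.hstack([w,pad])[...,::-1]); print(projw(P),proj('side',P),arm.state()['force'],arm.find_in('wrist','staple')[:2])
E
```

```text
[[233.2094 276.5728]] [[296.5258 184.677 ]] [-7.2025 -0.3009 12.5148] [{'uv': [241.3, 262.0], 'score': 0.92}]
```

View pics/f.png

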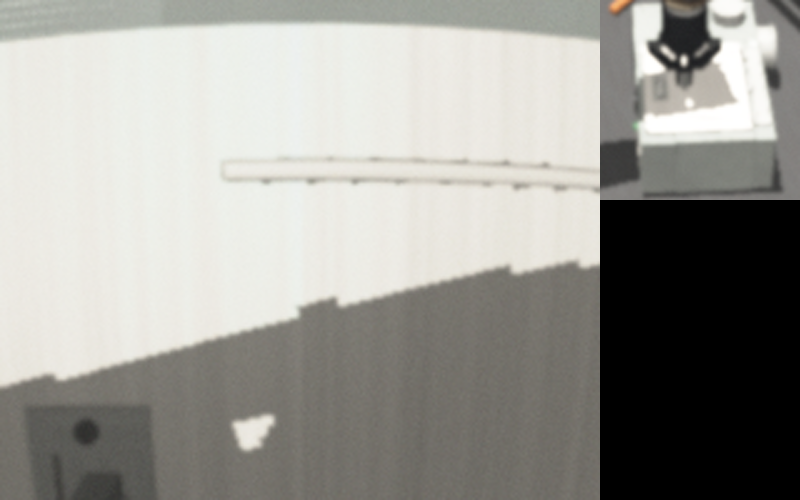

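```bash
python3 - <<'E'
from h import *
import cv2
im=arm.snapshot('wrist')[190:330,180:360,::-1]
cv2.imwrite('pics/g.png',cv2.resize(im,None,fx=4,fy=4,interpolation=cv2.INTER_CUBIC)); print(arm.state()['force'])
E
```

```text
[-7.8266 -0.1266 13.5074]
```

View pics/g.png

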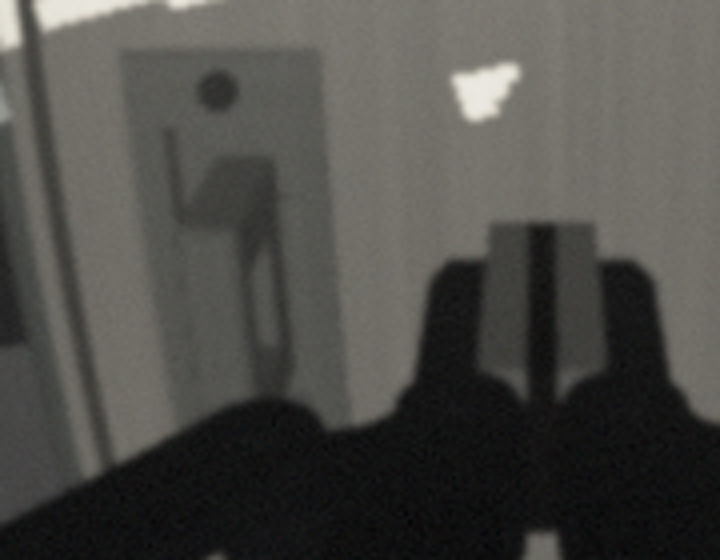

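```bash
python3 -c "
from rig import arm
print(arm.hand_in())"
```

```text
the job is handed in; nothing more can be done
None
```

The job is handed in: the cover is held down on metal with about 13 N, and the last wrist picture shows the staple in line, standing up through the slot ready to pin. The hand-in gave no verdict, and I saw no bystander touched.

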